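Stackability check of varnished strips in a locking clamp

ROBOT

A 6-joint arm with a two-finger parallel gripper is mounted at the origin on the work surface. World frame = base frame: x ahead of the robot, y to its left, z up, the work surface at z = 0. Lengths are in m, angles in degrees, forces in N, time in s.
With the tool pointing down it reaches from about 0.35 to 0.875 m from the base axis. Payload 4.2 kg.
Tool frame: the origin (TCP) lies midway between the tips of the shut fingers; the grasp point (between the pads) lies 19 mm behind it; y points along the fingers, z is the direction in which the jaws open and shut, and the axes are right-handed (so a half turn about y gives the same grasp; the last joint's range is limited). The gripper opens to 87 mm and grips with 3 to 60 N. Pads are 19 mm wide; open, the fingers measure 117 mm over their backs; the gripper's body (75 mm by 190 mm) begins 51 mm behind the grasp point.
Start: joints at [82.884, 22.042, 0.453, 0, -68.411, -14.817], TCP at [0.233, 0.58, 0.223] pointing down, gripper open.
Joint ranges: [-179.83, 179.83], [-69.29, 118.12], [-61.27, 80.66], [-181.25, 117.63], [-171.15, -9.14], [-177.46, 177.46]. Speed limits (degrees/s): [159.86, 159.86, 180, 180, 180, 180].

INTERFACE

Orientations are given as [roll, pitch, yaw] about the fixed x, y, z axes, in that order (R = Rz(yaw) Ry(pitch) Rx(roll)).
In Python, from workcell import env gives the robot as it stands. The module is installed in compiled form; this text tells all that it offers. Calls block until the motion is done:
- env.goto(position, orientation): joint-space move of the TCP to a pose.
- env.move_straight(position, rotation=None, rate=0.15, force_limit=None): straight line of the TCP; rotation=None keeps the orientation; rate is the mean speed in m/s. With force_limit (N) it stops when the force on the tool has changed by that much, and returns True; else False.
- env.set_joints(angles): joint-space move.
- env.gripper_to(opening, grasp_force=None): opening from 0.0 (shut) to 1.0 (fully open); grasp_force is the grip in N (None keeps the last); returns when the fingers have stopped.
- env.dwell(seconds).
- env.inverse_kinematics(position, orientation): joint angles nearest the present ones, or None.
- env.read_state(): the state.
- env.grab_frame(name): name is "scene" or "side" or "wrist"; returns a dict with "image" (400x640x3 uint8, blue, green, red), "fx", "fy", "cx", "cy" (pixels), "D" ([k1, k2, p1, p2, k3] as OpenCV has them; the pictures are not rectified), "position" and "orientation" of the camera in the world. Camera axes: x right, y up, looking along -z (the intrinsics and any distortion apply to the point x, -y, -z); pixel columns grow to the right and rows downward; lengths in m; the calibration is good to about 2 mm. A picture is of the moment at which its call begins. There is no depth.
A pose or a line that the arm cannot do raises env.Unreachable and nothing moves.
- env.close_job(): hands the job in, once; it reports no verdict.
Trained networks look in a picture, given as the dict that the camera call returned (one of the last four; its "shot" number tells which), for a name from the list of things; names that differ only in an ending like _2 or _b are one class to them, and where a whole thing is asked for, a point or a joint stands for the part that bears it (a point fixed in the world has none). Each returns a list of dicts, best first, with "score" (0 to 1); they miss things now and then, are a little off and sometimes report something else, mostly with a low value. They report only what shows in the picture. A call takes as long as a camera call. They do not tell look-alikes from the thing itself.
- env.search_frame(picture, thing): "xyz" ([x, y, z] in m, in world coordinates, good to about 4 mm: the middle of the surface that is visible of it).
- env.trace(picture, thing): "mask" (400x640 bool, what is visible of it).
The state is a dict: "clock": time; "joint_positions": joint angles; "qvel": joint speeds; "joint_torque": joint torques, N m; "position": TCP position; "tool_rot": TCP orientation; "force": force on the tool from outside, world axes, zero at the start; "wrist_torque": the same for the moment, N m; "opening": opening from 0.0 (shut) to 1.0 (fully open).
Only numpy, scipy, OpenCV 4.12 (cv2) and the standard library are available. Lean on these libraries where they do the work, as an engineer would, in place of code of your own. Each camera call takes 0.05 s, during which the arm holds its last target. There are 200 camera calls.

TASK

To check whether the varnished strips lying on the bench stick together, open the parked clamp by pressing down its release lever and stack all these strips flat and centred on its anvil, one per layer, the lowest along the clamp and each next one square across the one below. Then press the handle down until it locks the clamp onto the stack and leave it locked, hands off, for five seconds. Free the clamp with its release lever again (not by pulling the handle) so that it springs fully open, take the top strip off and lay it flat in the middle of the white tile, leaving the others stacked and everything else on the bench alone.

Things in the scene. Friction and masses are not known exactly. Their poses are not given: they have to be found in the camera images.
- clamp: Bench-mounted locking-plier clamp, bolted down, bare steel. Origin on the bench under the centre of its anvil; x points from the anvil towards its pivot and handles, z up. Base plate 215 x 100 mm, 10 mm high, reaching 75 mm from the anvil centre away from the pivot; cheeks of the pivot 42 mm wide, 116 mm high, beginning 93 mm from the anvil centre.
- anvil (a point): Centre of the top of the anvil, a flat 60 x 60 mm aluminium block 18 mm above the bench, on which the stack is built; axes as those of the clamp.
- handle_pivot (a point): Pivot of the upper handle, 143 mm from the anvil centre along the clamp's x, 64 mm above the bench. Handle, jaw arm and release lever all swing in the clamp's x-z plane.
- handle (a joint): Angle (rad) of the clamp's upper handle: 0 = open, rising to the rear at 60 degrees, with the jaw arm raised clear of the anvil; it grows as the handle is pressed down about its pivot towards the fixed lower handle; dead centre at 0.88; 0.987 = at its stop, locked, 4 degrees above level. Takes up to about 15 N, square to the handle, at the pressing point. The clamp starts locked. Short of dead centre it springs back open; past it, it stays locked by itself.
- handle_press (a point): Point on the upper face of the upper handle, 90 mm from its pivot and 15 mm short of its end: the place to press. The handle is a bar 24 mm wide and 105 mm long with a black grip, its upper face 6 mm above the line through the pivot; this point is about 145 mm above the bench when open, 76 mm when locked.
- release (a joint): Angle (rad) of the release lever, a rocker behind the end of the upper handle: 0 = at rest, its tail standing up by 20 degrees (it springs back to this); it grows as the tail is pressed down, to 0.65 at its stop. With the clamp locked, its nose prises the handle up: at about 0.25 to 0.45 the handle passes dead centre and handle and jaw spring fully open by themselves. Takes 2 to 8 N.
- release_tip (a point): Point on the upper side of the release lever's tail, 9 mm short of its end: the place to press. A dark steel tab 18 mm wide, hinged 261 mm from the anvil centre along the clamp's x, 55 mm above the bench, the tail 56 mm long and pointing to the rear; this point is about 76 mm above the bench at rest, 46 mm when pressed right down.
- jaw_pad (a point): Centre of the underside of the rubber pad (18 mm flat, 26 mm across) on the jaw arm. Open, it stands about 90 mm beside the anvil axis and 203 mm above the bench; it comes down on the anvil axis. The raised jaw arm reaches about 225 mm above the bench, over the pivot cheeks. The jaw arm is sprung, so that it locks on any stack 60 to 90 mm high and presses it with some 3 to 6 N.
- tile_top (a point): Centre of the top of a loose white ceramic tile, 100 mm (its x) by 150 mm (its y), 8 mm thick, lying on the bench.
- strip1_mid (a point): Centre of a loose varnished wooden test strip, 140 mm long (its x), 40 mm wide (its y), 15 mm thick (its z); all strips are alike, four to six are present.
- strip2_mid (a point): Centre of a loose varnished wooden test strip, 140 mm long (its x), 40 mm wide (its y), 15 mm thick (its z); all strips are alike, four to six are present.
- strip3_mid (a point): Centre of a loose varnished wooden test strip, 140 mm long (its x), 40 mm wide (its y), 15 mm thick (its z); all strips are alike, four to six are present.
- strip4_mid (a point): Centre of a loose varnished wooden test strip, 140 mm long (its x), 40 mm wide (its y), 15 mm thick (its z); all strips are alike, four to six are present.
- strip5_mid (a point): Centre of a loose varnished wooden test strip, 140 mm long (its x), 40 mm wide (its y), 15 mm thick (its z); all strips are alike, four to six are present.
- strip6_mid (a point): Centre of a loose varnished wooden test strip, 140 mm long (its x), 40 mm wide (its y), 15 mm thick (its z); all strips are alike, four to six are present.
- flask: Glass conical flask, 68 mm across, 88 mm high; not part of the job, leave it standing where it is. Origin under its centre.
- beaker: Glass beaker, 60 mm across, 70 mm high; not part of the job, leave it standing where it is. Origin under its centre.
- amber: Amber glass jar, 58 mm across, 115 mm high; not part of the job, leave it standing where it is. Origin under its centre.
- dish: Shallow glass dish, 80 mm across, 16 mm high; not part of the job, leave it standing where it is. Origin under its centre.
- timer: White timer, 60 x 75 x 22 mm; not part of the job, leave it standing where it is. Origin under its centre.
- brush: Paint brush, 170 mm long, lying on the bench; not part of the job, leave it where it is. Origin on its underside.
Mind the look-alikes: they are no part of the job. Leave any blue or turquoise look-alike of the part that bears strip1_mid alone.

How it is judged:
By the outcome, as a careful person would: the job done as asked, in the order asked, and still so for the second after the job is handed in, with the robot touching nothing.
Of strip1, strip2, strip3, strip4, strip5, strip6 only 4 to 6 are there at a start; the rules pass over those that are not, and their reading is None.
At some moment in a run one of tile may be knocked a few centimetres aside while the robot is not near it.
Once in a run the grip may slacken for a moment while it holds something.
It also fails if it takes over 208 s, if anything falls off the work surface, if the arm or the gripper's body presses on something with over 40 N, if the wrist force passes 120 N, or if a joint passes its speed limit or range.

## Working session

There is one attempt and no reset: what is moved stays moved. The work goes in short steps, each a Python script; the robot and the scene stay as the last script left them, time stands still between calls to the robot, and variables do not carry over. Pictures are saved under pics/ and viewed, about 12 in all and at most 16, crops included, and the job is handed in when it is done.

```bash
mkdir -p pics; ls; python3 - <<'E'
from workcell import env
import cv2,numpy as np
s=env.read_state();print(s['clock'],s['position'],s['tool_rot'],s['opening'])
ims=[]
for n in ("scene","side","wrist"):
    f=env.grab_frame(n); cv2.imwrite(f"pics/{n}0.png",f["image"]); 
    print(n,np.round(f["position"],3),np.round(f["orientation"],1),f["fx"],f["D"])
    for t in ("strip1_mid","clamp","anvil","tile_top","handle_press","release_tip","jaw_pad","flask","beaker","amber","dish","timer","brush"):
        print(' ',t,[(np.round(d["xyz"],3).tolist(),round(d["score"],2)) for d in env.search_frame(f,t)][:9])
E
```

```text
pics
0.0 [0.23321194 0.57920302 0.22144067] [-8.98721962e+01  6.89912366e-03  1.58055247e+02] 0.99954465540012
scene [0.899 0.377 1.051] [ 3.38e+01 -1.00e-01  1.42e+02] 407.17726407277985 [-0.01572998  0.          0.          0.          0.        ]
  strip1_mid [([0.258, -0.282, 0.016], 0.88), ([0.326, -0.535, 0.017], 0.62), ([0.392, -0.364, 0.015], 0.61)]
  clamp [([0.58, 0.104, 0.02], 0.58)]
  anvil [([0.582, 0.102, 0.016], 0.76), ([0.707, -0.257, 0.09], 0.18)]
  tile_top [([0.438, 0.147, 0.008], 0.71), ([0.581, 0.1, 0.022], 0.36)]
  handle_press [([0.568, 0.216, 0.074], 0.91)]
  release_tip [([0.556, 0.299, 0.064], 0.76)]
  jaw_pad [([0.577, 0.071, 0.113], 0.97), ([0.708, -0.173, 0.042], 0.68), ([0.438, 0.142, 0.01], 0.42)]
  flask [([0.436, -0.018, 0.034], 0.71), ([0.578, 0.069, 0.116], 0.6), ([0.32, 0.282, 0.004], 0.4)]
  beaker [([0.578, 0.104, 0.018], 0.73), ([0.71, -0.173, 0.044], 0.72)]
  amber [([0.707, -0.256, 0.088], 0.73)]
  dish [([0.32, 0.284, 0.007], 0.81)]
  timer [([0.743, 0.057, 0.022], 0.86)]
  brush [([0.782, -0.023, 0.018], 0.78), ([0.435, -0.022, 0.03], 0.28)]
[... 486 characters left out ...]
.046, 0.036], 0.65), ([0.488, -0.212, 0.012], 0.49)]
  beaker [([0.703, -0.169, 0.05], 0.67)]
  amber [([0.68, -0.288, 0.078], 0.91), ([0.561, 0.086, 0.019], 0.56)]
  dish [([0.4, -0.197, 0.014], 0.65), ([0.325, 0.292, 0.004], 0.62)]
  timer [([0.734, 0.051, 0.019], 0.64), ([0.49, -0.215, 0.011], 0.34)]
  brush [([0.776, -0.038, 0.018], 0.88), ([0.429, 0.131, 0.01], 0.53)]
wrist [0.299 0.554 0.385] [ -14.6    0.  -111.9] 348.01448570594425 [-0.05384943  0.          0.          0.          0.        ]
  strip1_mid []
  clamp []
  anvil []
  tile_top []
  handle_press []
  release_tip []
  jaw_pad []
  flask []
  beaker []
  amber []
  dish [([0.293, 0.283, 0.002], 0.83)]
  timer []
  brush []
```

View pics/scene0.png

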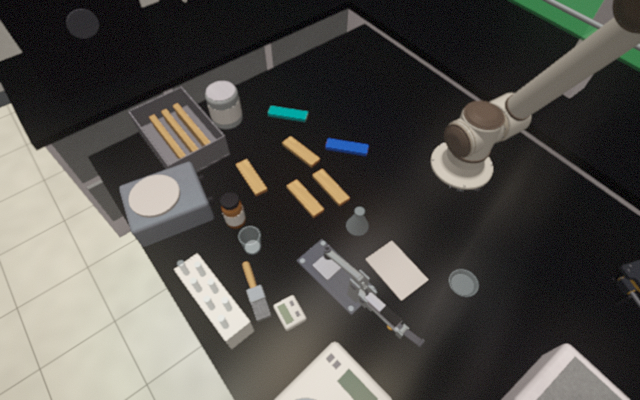

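View pics/side0.png

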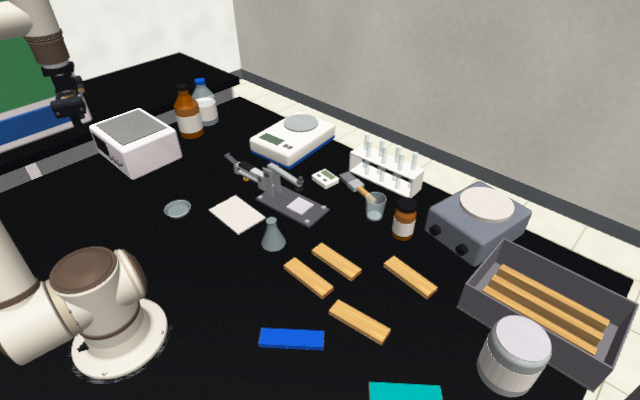

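```bash
cat > h.py <<'E'
from workcell import env
import cv2,numpy as np
from scipy.spatial.transform import Rotation as Rn
from scipy.optimize import minimize
def cam(f):
    R=Rn.from_euler('xyz',f["orientation"],degrees=True).as_matrix()@np.diag([1,-1,-1.])
    K=np.array([[f["fx"],0,f["cx"]],[0,f["fy"],f["cy"]],[0,0,1.]])
    return R,np.array(f["position"]),K,np.array(f["D"],float)
def proj(f,P):
    R,p,K,D=cam(f); 
    return cv2.projectPoints(np.atleast_2d(P).astype(float),cv2.Rodrigues(R.T)[0],-R.T@p,K,D)[0][:,0]
def onplane(f,uv,z):
    R,p,K,D=cam(f)
    n=cv2.undistortPoints(np.array(uv,float).reshape(-1,1,2),K,D)[:,0]
    d=np.c_[n,np.ones(len(n))]@R.T
    return p+d*((z-p[2])/d[:,2])[:,None]
def box(x,y,a,dims,z0):
    c,s=np.cos(a),np.sin(a); l,w,h=dims
    return np.array([[x+c*i*l/2-s*j*w/2,y+s*i*l/2+c*j*w/2,z0+k*h] for i in(-1,1) for j in(-1,1) for k in(0,1)])
def fitbox(f,mask,dims,z0=0.):
    """x,y,yaw(deg),IoU of a flat box whose silhouette is mask"""
    S=4
    cs=max(cv2.findContours(mask.astype(np.uint8),cv2.RETR_EXTERNAL,cv2.CHAIN_APPROX_NONE)[0],key=cv2.contourArea)
    hull=cv2.convexHull(cs)[:,0]; x0,y0,w,h=cv2.boundingRect(hull); o=np.array([x0-15,y0-15])
    m=np.zeros(((h+30)*S,(w+30)*S),np.uint8)
    m[:]=cv2.resize(mask[max(o[1],0):,max(o[0],0):][:h+30,:w+30].astype(np.uint8),(m.shape[1],m.shape[0]),interpolation=cv2.INTER_LINEAR) if 0 else 0
    cv2.fillPoly(m,[((cs[:,0]-o+.5)*S).astype(np.int32)],1)
    W=onplane(f,cs[:,0],z0+dims[2]); r=cv2.minAreaRect((W[:,:2]*1e4).astype(np.float32))
    (cx,cy),(rw,rh),an=r; a=np.radians(an+(0 if rw>rh else 90) if dims[0]>=dims[1] else an+(90 if rw>rh else 0))
    def cost(q):
        pr=cv2.convexHull(((proj(f,box(q[0]/100,q[1]/100,q[2]/10,dims,z0))-o+.5)*S).astype(np.float32)).astype(np.int32)
        b=np.zeros_like(m); cv2.fillPoly(b,[pr],1)
        return 1-(b&m).sum()/max(1,(b|m).sum())
    s=minimize(cost,[cx/100,cy/100,a*10],method='Nelder-Mead',options=dict(initial_simplex=np.array([cx/100,cy/100,a*10])+np.array([[0,0,0],[.6,0,0],[0,.6,0],[0,0,1.]]),xatol=.005,fatol=1e-4))
    q=s.x; return np.array([q[0]/100,q[1]/100,(np.degrees(q[2]/10)+90)%180-90,1-s.fun])
def wood(f):
    h=cv2.cvtColor(f["image"],cv2.COLOR_BGR2HSV)
    m=cv2.inRange(h,(8,70,90),(28,255,255)); m=cv2.morphologyEx(m,cv2.MORPH_CLOSE,np.ones((3,3)))
    n,l,st,_=cv2.connectedComponentsWithStats(m)
    return [l==i for i in range(1,n) if st[i,4]>250]
SD=(.14,.04,.015)
def strips(f,z0=0.): return [fitbox(f,m,SD,z0) for m in wood(f)]
def ori(ax,ay=(0,0,-1)):
    """tool x along ax (made square to tool y), tool y (approach) along ay"""
    y=np.array(ay,float);y/=np.linalg.norm(y); x=np.array(ax,float); x-=y*(x@y); x/=np.linalg.norm(x)
    return Rn.from_matrix(np.c_[x,y,np.cross(x,y)]).as_euler('xyz',degrees=True)
def down(yaw): c=np.radians(yaw); return ori((np.cos(c),np.sin(c),0))
def st(): s=env.read_state(); print('t%.1f'%s['clock'],np.round(s['position'],4),'F',np.round(s['force'],1),'open %.3f'%s['opening'],'j6 %.0f'%s['joint_positions'][5]); return s
E
python3 - <<'E'
from h import *
for k,(p) in enumerate([(.42,-.22,.33),(.48,.2,.33)]):
    yaw=158-83+np.degrees(np.arctan2(p[1],p[0]))
    env.goto(p,down(yaw)); env.dwell(.3); st()
    f=env.grab_frame("wrist"); cv2.imwrite(f"pics/w{k}.png",f["image"])
    for r in strips(f): print(np.round(r,3))
    for t in (["strip1_mid"] if k==0 else ["anvil","handle_press","release_tip","jaw_pad","tile_top","clamp"]):
        print(t,[(np.round(d["xyz"],3).tolist(),round(d["score"],2)) for d in env.search_frame(f,t)][:6])
for n in ("scene","side"):
    f=env.grab_frame(n)
    for r in strips(f): print(n,np.round(r,3))
E
```

```text
t5.3 [ 0.4202 -0.2198  0.3299] F [ 0.2  0.3 -0.3] open 1.005 j6 -35
[  0.39   -0.367 -82.445   0.979]
[ 0.705 -0.59  -0.322  0.566]
[ 0.581 -0.378 84.464  0.974]
[ 0.404 -0.191 88.652  0.974]
[ 0.494 -0.207 89.492  0.977]
[ 0.768 -0.292 30.642  0.383]
[ 0.319  0.117 63.527  0.395]
[  0.426   0.145 -49.235   0.19 ]
strip1_mid [([0.389, -0.37, 0.015], 0.91), ([0.253, -0.288, 0.021], 0.85)]
t7.3 [0.4802 0.1994 0.3301] F [-1.1  0.1 -0.2] open 0.998 j6 -33
[ 0.767  0.394 83.648  0.225]
[  0.169   0.317 -51.02    0.187]
[ 0.261  0.443 -1.613  0.182]
anvil [([0.566, 0.105, 0.044], 0.81)]
handle_press [([0.564, 0.206, 0.073], 0.66)]
release_tip [([0.555, 0.296, 0.069], 0.63)]
jaw_pad [([0.57, 0.086, 0.113], 0.55)]
tile_top [([0.436, 0.138, 0.003], 0.76), ([0.424, -0.002, 0.016], 0.58), ([0.564, 0.106, 0.043], 0.39)]
clamp [([0.561, 0.105, 0.041], 0.83), ([0.438, 0.14, 0.004], 0.24)]
scene [ -0.321  -0.139 -81.264   0.214]
scene [ 0.623 -0.7   85.734  0.507]
scene [ 0.669 -0.695 83.966  0.483]
scene [ 0.716 -0.687 82.928  0.466]
scene [  0.388  -0.368 -83.205   0.944]
scene [ 0.579 -0.38  84.079  0.95 ]
scene [ 0.401 -0.193 88.405  0.962]
scene [ 0.491 -0.209 89.127  0.96 ]
side [ 0.726  0.864 83.204  0.454]
side [ 0.491 -0.209 89.13   0.94 ]
side [ 1.7000e-02  2.4200e-01 -3.0272e+01  4.4300e-01]
side [ 0.402 -0.192 87.591  0.945]
side [ 0.578 -0.38  83.872  0.947]
side [  0.702  -0.711 -74.351   0.29 ]
side [  0.388  -0.368 -82.552   0.958]
```

View pics/w1.png

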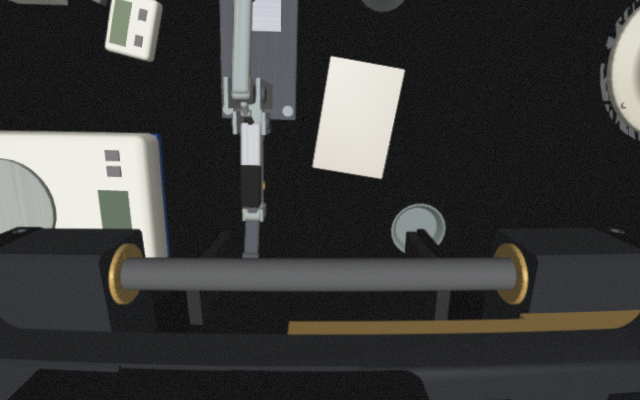

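```bash
python3 - <<'E'
from h import *
p=(.56,.03,.42); env.goto(p,down(92)); env.dwell(.3); st()
f=env.grab_frame("wrist"); c=f["image"]
uv=proj(f,[[.57,.0,0],[.56,.30,.05]]); print(uv)
cv2.imwrite("pics/w2.png",cv2.resize(c[0:280,170:470],None,fx=2.1,fy=2.1,interpolation=cv2.INTER_CUBIC))
np.savez("w2.npz",**{k:f[k] for k in("fx","fy","cx","cy","D","position","orientation")})
E
```

```text
t8.9 [0.5597 0.031  0.4197] F [ 0.1 -0.1  0.3] open 1.001 j6 -18
[[313.04872533 131.01098474]
 [312.59024385 309.17736081]]
```

View pics/w2.png

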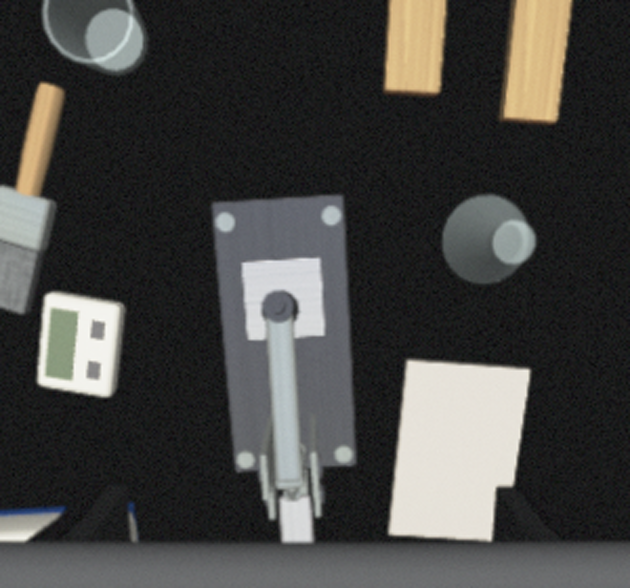

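```bash
python3 - <<'E'
from h import *
f=dict(np.load("w2.npz"))
T=lambda a:np.array(a,float)/2.1+[170,0]-.25
b=onplane(f,T([(213,203),(344,195),(355,464),(235,470)]),.01)[:,:2]
a=onplane(f,T([(242,262),(321,258),(325,335),(247,340)]),.018)[:,:2]
for n,q in(("base",b),("anvil",a)):
    print(n,np.round(q,3).tolist(),'c',np.round(q.mean(0),4),'edges',[round(np.linalg.norm(q[i]-q[i-3]),3) for i in range(4)])
    for i,j in((0,3),(1,2)): d=q[j]-q[i]; print(np.degrees(np.arctan2(d[1],d[0])))
E
```

```text
base [[0.638, -0.052], [0.54, -0.062], [0.52, 0.15], [0.619, 0.159]] c [0.5792 0.0488] edges [np.float64(0.099), np.float64(0.213), np.float64(0.099), np.float64(0.212)]
95.18463601068338
95.19812488049831
anvil [[0.615, -0.01], [0.555, -0.015], [0.55, 0.044], [0.61, 0.05]] c [0.5824 0.0171] edges [np.float64(0.06), np.float64(0.059), np.float64(0.061), np.float64(0.06)]
94.59891541971999
95.35245215460333
```

```bash
cat >> h.py <<'E'
CY=np.radians(95.2); C=np.array([.5822,.0168]); ex=np.array([np.cos(CY),np.sin(CY),0]); ey=np.array([-ex[1],ex[0],0])
def W(x,y,z): return np.array([C[0],C[1],0])+ex*x+ey*y+np.array([0,0,z])
def tilt(ax,lean,deg):
    """tool x along ax, body leaning towards horizontal vector lean"""
    t=np.radians(deg); return ori(ax,-np.sin(t)*np.array(lean)-np.array([0,0,np.cos(t)]))
def release():
    o=tilt(ex,ex,15)
    env.gripper_to(0.0); env.goto(W(.335,0,.22),o); env.move_straight(W(.307,0,.11),rate=.15)
    print('stopped',env.move_straight(W(.306,0,.047),rate=.05,force_limit=14)); st(); env.dwell(.3)
    env.move_straight(W(.335,0,.22),rate=.2)
E
python3 - <<'E'
from h import *
release(); st()
for n in("scene","side"):
    f=env.grab_frame(n); cv2.imwrite(f"pics/{n}1.png",f["image"])
    print(n,*[(t,[(np.round(d["xyz"],3).tolist(),round(d["score"],2)) for d in env.search_frame(f,t)][:2]) for t in("jaw_pad","handle_press")])
    c=proj(f,W(.1,0,.08))[0].astype(int); print(c); g=f["image"][max(0,c[1]-75):c[1]+75,max(0,c[0]-100):c[0]+100]
    g=cv2.resize(g,(400,300),interpolation=cv2.INTER_CUBIC); A=g if n=="scene" else np.hstack([A,g])
cv2.imwrite("pics/rel.png",A)
E
```

```text
stopped False
t14.2 [0.5544 0.3214 0.0471] F [0.1 0.3 2. ] open 0.007 j6 -52
t15.5 [0.5512 0.3499 0.2184] F [-0.5 -0.  -0.4] open 0.003 j6 -49
scene ('jaw_pad', [([0.575, 0.138, 0.178], 0.9), ([0.743, 0.058, 0.021], 0.68)]) ('handle_press', [([0.572, 0.195, 0.128], 0.82)])
[354 280]
side ('jaw_pad', [([0.561, 0.133, 0.171], 0.66), ([0.556, 0.181, 0.12], 0.43)]) ('handle_press', [([0.56, 0.183, 0.121], 0.5)])
[273 175]
```

View pics/rel.png

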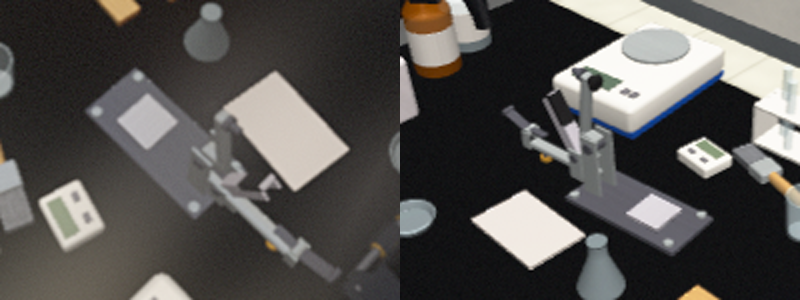

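```bash
cat >> h.py <<'E'
def pick(s,cross,off=None,z0=0.,deg=15,sgn=1):
    """s=(x,y,yawdeg). tool x along strip (u, towards +y-ish if sgn=1). grips at -off*u; cross leans to -u"""
    a=np.radians(s[2]); u=np.array([np.cos(a),np.sin(a),0]); u*=np.sign(u[1])*sgn
    off=(.05 if cross else .012) if off is None else off
    o=tilt(u,-u,deg) if cross else tilt(u,-u,0)
    p=np.array([s[0],s[1],0])-off*u+[0,0,z0+(.0065 if cross else .003)]
    up=p+[0,0,.15]-(u*.15*np.tan(np.radians(deg))*0)
    env.gripper_to(.75); env.goto(up,o); env.move_straight(p+[0,0,.03],rate=.25); hit=env.move_straight(p,rate=.06,force_limit=6)
    env.gripper_to(.2,grasp_force=35); s1=st(); env.move_straight(p+[0,0,.13],rate=.2); st(); return hit
def place(layer,cross,off=None,deg=15):
    off=(.05 if cross else .012) if off is None else off
    u=ey if cross else ex; o=tilt(u,-u,deg) if cross else tilt(u,-u,0)
    p=W(0,0,.018+.015*layer+(.0065 if cross else .003))-off*u
    q=p-(.02*u if cross else .025*ex)
    q1=q.copy(); q1[2]=.27; q2=q.copy(); q2[2]=p[2]+.035
    env.goto(q1,o); st(); env.move_straight(q2,rate=.2); env.move_straight(p+[0,0,.01],rate=.1)
    hit=env.move_straight(p-[0,0,.0015],rate=.025,force_limit=4); print('hit',hit); st()
    env.gripper_to(.72); env.dwell(.2); env.move_straight(p+[0,0,.03],rate=.08); env.move_straight(q1,rate=.25)
E
python3 - <<'E'
from h import *
u=np.array([0,1,0.])
for s in ((.389,-.367,-82.7),(.58,-.379,84.2)):
    a=np.radians(s[2]);u=np.array([np.cos(a),np.sin(a),0]);u*=np.sign(u[1]); print(np.round(env.inverse_kinematics(np.array([s[0],s[1],.0065])-.05*u,tilt(u,-u,15)),0))
print(np.round(env.inverse_kinematics(W(0,0,.04)-.05*ey,tilt(ey,-ey,15)),0))
f=env.grab_frame("scene")
print([np.round(r,3) for r in strips(f) if r[3]>.9])
env.move_straight(W(.30,0,.33),rate=.2)
print('hit',pick((.492,-.208,89.3),False)); place(0,False)
env.goto((.56,-.03,.40),down(92)); env.dwell(.2)
f=env.grab_frame("wrist")
print([np.round(r,3) for r in strips(f,.018) if r[3]>.8]); cv2.imwrite("pics/p1.png",f["image"])
E
```

```text
[-37.  36.  -6. -13. -58.  52.]
[-30.  46.  15. -15. -66.  31.]
[ 15.  40.   3.  -3. -68.  81.]
[array([  0.388,  -0.369, -83.031,   0.939]), array([ 0.579, -0.38 , 83.709,  0.951]), array([ 0.401, -0.192, 88.621,  0.961]), array([ 0.491, -0.208, 89.441,  0.959])]
t21.8 [ 0.4919 -0.22    0.0032] F [-0.4  0.4  0.8] open 0.452 j6 6
t22.6 [ 0.4908 -0.2197  0.1318] F [ 0.   0.1 -1.4] open 0.454 j6 6
hit False
t23.6 [ 0.5846 -0.0207  0.2684] F [-0.1 -0.6 -0.6] open 0.456 j6 -9
hit True
t25.7 [0.5834 0.0046 0.0212] F [0.4 0.6 3.7] open 0.458 j6 -11
[array([ 0.407, -0.183, 87.88 ,  0.856]), array([ 5.83e-01,  1.80e-02, -8.47e+01,  9.43e-01])]
```

```bash
python3 - <<'E'
from h import *
print('hit',pick((.389,-.3675,-82.8),True)); place(1,True)
env.goto((.56,-.05,.40),down(92)); env.dwell(.2)
f=env.grab_frame("wrist"); print([np.round(r,3) for r in strips(f,.033) if r[3]>.6])
g=f["image"].copy()
P=proj(f,box(C[0],C[1],CY+np.pi/2,SD,.033)); cv2.polylines(g,[cv2.convexHull(P.astype(np.float32)).astype(np.int32)],True,(0,0,255),1)
cv2.imwrite("pics/p2.png",g)
E
```

```text
t33.0 [ 0.3953 -0.4172  0.0067] F [0.6 0.1 1. ] open 0.454 j6 52
t33.8 [ 0.3947 -0.4163  0.1353] F [-0.4  0.8 -1. ] open 0.456 j6 48
hit False
t35.7 [0.6517 0.0218 0.2697] F [ 0.6 -0.9 -0.8] open 0.455 j6 80
hit True
t37.8 [0.6324 0.0214 0.0393] F [0.7 0.5 4.3] open 0.457 j6 81
[array([ 0.412, -0.184, 89.285,  0.832])]
```

View pics/p2.png

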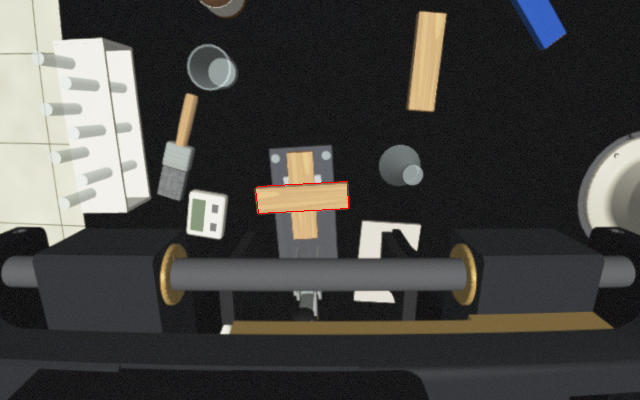

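```bash
python3 - <<'E'
from h import *
def look(z,cr,name):
    env.goto((.56,-.05,.40),down(92)); env.dwell(.2)
    f=env.grab_frame("wrist"); g=f["image"].copy()
    P=proj(f,box(C[0],C[1],CY+cr*np.pi/2,SD,z)); cv2.polylines(g,[cv2.convexHull(P.astype(np.float32)).astype(np.int32)],True,(0,0,255),1)
    cv2.imwrite(name,g); return cv2.resize(g[120:270,200:400],(400,300))
print('hit',pick((.4025,-.1922,88.5),False)); place(2,False); A=look(.048,0,"pics/p3.png")
print('hit',pick((.5795,-.3795,84.1),True)); place(3,True); B=look(.063,1,"pics/p4.png")
cv2.imwrite("pics/p34.png",np.hstack([A,B]))
f=env.grab_frame("side"); c=proj(f,W(0,0,.05))[0].astype(int); cv2.imwrite("pics/p4s.png",cv2.resize(f["image"][c[1]-75:c[1]+75,c[0]-100:c[0]+100],(600,450),interpolation=cv2.INTER_CUBIC))
E
```

```text
t45.3 [ 0.4023 -0.2042  0.0032] F [0.2 1.1 0.8] open 0.458 j6 5
t46.1 [ 0.4012 -0.2039  0.132 ] F [ 0. -1. -1.] open 0.459 j6 5
hit False
t47.2 [ 0.5845 -0.0207  0.2685] F [-0.4 -0.2  0.4] open 0.458 j6 -9
hit True
t49.2 [0.5834 0.0046 0.0512] F [-1.  -0.1  4.1] open 0.456 j6 -11
t56.3 [ 0.5744 -0.4293  0.0067] F [-0.5  0.1  1.4] open 0.456 j6 31
t57.1 [ 0.5737 -0.4285  0.135 ] F [-0.1  0.6 -1.6] open 0.455 j6 28
hit False
t58.9 [0.6519 0.022  0.2695] F [-0.1 -0.1 -0.2] open 0.451 j6 80
hit True
t60.8 [0.6325 0.0214 0.0692] F [ 0.8 -0.2  5. ] open 0.451 j6 81
```

View pics/p34.png

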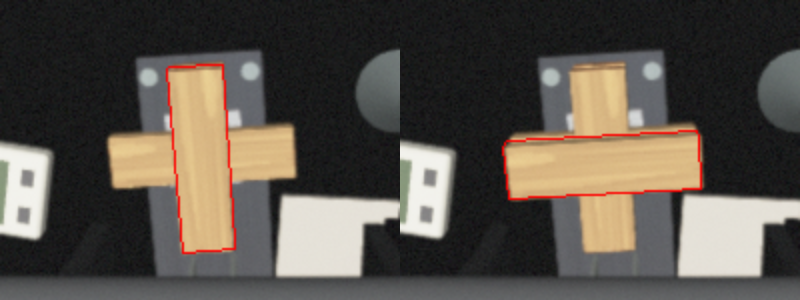

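View pics/p4s.png

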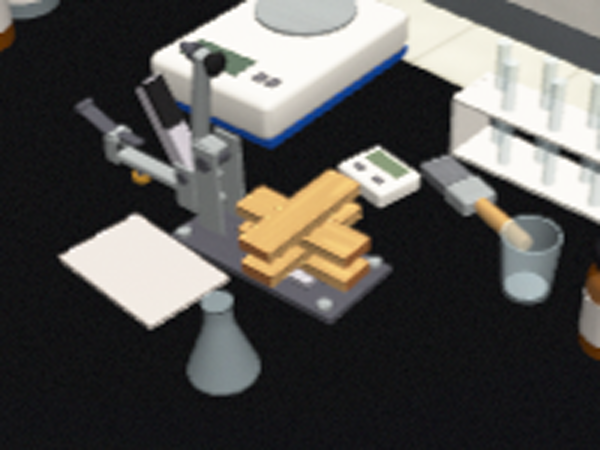

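```bash
python3 - <<'E'
from h import *
def T(deg,ins=0.):
    a=np.radians(deg); c,s=np.cos(a),np.sin(a)
    return W(.143+.09*c-(.006-ins)*s-.0095,0,.064+.09*s+(.006-ins)*c)
o=tilt(ex,ex,0); env.gripper_to(0.0)
q=T(62); q[2]=.33; env.goto(q+0*ex,o); env.move_straight(T(64,-.006),rate=.15); st()
for d in (58,50,42,34,26,19,13,8,5,3.4):
    h=env.move_straight(T(d,.001),rate=.06,force_limit=30); s=env.read_state(); print(d,h,np.round(s['force'],1),np.round(s['position'][2],4))
    if h: break
h=env.move_straight(T(2,.002),rate=.03,force_limit=18); print(h); st()
z=env.read_state()['position']; env.move_straight(z+[0,0,.12],rate=.2); s=st(); t0=s['clock']
A=[]
for n in("scene","side"):
    f=env.grab_frame(n); c=proj(f,W(.12,0,.06))[0].astype(int); A.append(cv2.resize(f["image"][c[1]-75:c[1]+75,c[0]-100:c[0]+100],(400,300),interpolation=cv2.INTER_CUBIC))
    print([(np.round(d["xyz"],3).tolist(),round(d["score"],2)) for t in("jaw_pad","handle_press") for d in env.search_frame(f,t)[:2]])
cv2.imwrite("pics/lock.png",np.hstack(A))
E
```

```text
t68.3 [0.5682 0.1785 0.1512] F [-0.3  0.1 -0.3] open 0.006 j6 -28
58 False [ 0.6 -1.4  3.2] 0.1435
50 False [ 1.  -0.6  3.7] 0.1365
42 False [ 1.1 -0.1  4.4] 0.1284
34 False [ 0.4 -1.   5.4] 0.1191
26 False [ 0.5 -1.   5.6] 0.1085
19 False [0.1 0.6 4. ] 0.0981
13 False [0.7 2.  3.1] 0.0889
8 False [-0.2 -1.   0.4] 0.0803
5 False [-0.1  0.7  0.3] 0.0763
3.4 False [-0.3  0.2  3.1] 0.075
True
t71.8 [0.5624 0.239  0.0749] F [-1.1 -0.7  6. ] open 0.004 j6 -33
t72.5 [0.5615 0.2386 0.1932] F [ 1.2  0.4 -0.8] open 0.008 j6 -33
[([0.578, 0.068, 0.117], 0.82), ([0.6, 0.02, 0.079], 0.5)]
[([0.568, 0.056, 0.108], 0.64), ([0.701, -0.169, 0.046], 0.53), ([0.554, 0.208, 0.071], 0.47)]
```

View pics/lock.png

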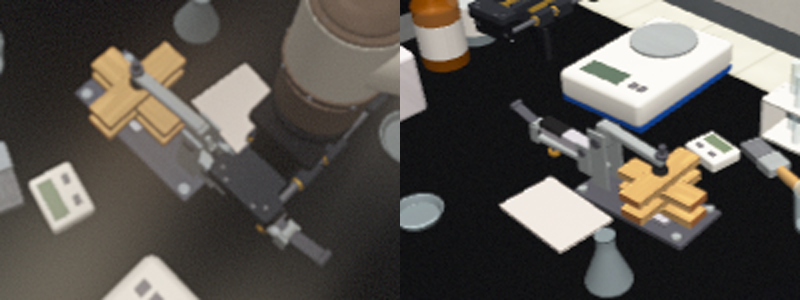

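```bash
python3 - <<'E'
from h import *
env.goto(W(.335,0,.25),tilt(ex,ex,15)); env.dwell(6.5); st()
release()
env.goto((.52,-.05,.42),down(92)); env.dwell(.3); st()
f=env.grab_frame("wrist"); g=f["image"].copy()
P=proj(f,box(C[0],C[1],CY+np.pi/2,SD,.063)); cv2.polylines(g,[cv2.convexHull(P.astype(np.float32)).astype(np.int32)],True,(0,0,255),1)
A=cv2.resize(g[60:270,200:480],(400,300))
for d in env.trace(f,"tile_top")[:1]: print('wrist tile',d["score"],fitbox(f,d["mask"],(.1,.15,.008)))
for n in("scene","side"):
    f=env.grab_frame(n)
    for d in env.trace(f,"tile_top")[:2]: print(n,'tile',d["score"],np.round(fitbox(f,d["mask"],(.1,.15,.008)),4))
    print([(np.round(d["xyz"],3).tolist(),round(d["score"],2)) for t in("jaw_pad","handle_press") for d in env.search_frame(f,t)[:2]])
c=proj(f,W(.1,0,.06))[0].astype(int); B=cv2.resize(f["image"][c[1]-75:c[1]+75,c[0]-100:c[0]+100],(400,300),interpolation=cv2.INTER_CUBIC)
cv2.imwrite("pics/rel2.png",np.hstack([A,B]))
E
```

```text
t79.9 [0.5518 0.3504 0.25  ] F [-0.9  0.3  0.1] open 0.007 j6 -49
stopped False
t82.7 [0.5544 0.3212 0.0471] F [-0.4  0.3  1.7] open 0.004 j6 -52
t86.0 [ 0.5202 -0.0495  0.4196] F [-0.2 -0.4 -0.4] open 0.010 j6 -10
wrist tile 0.63 [ 4.96641545e-01  3.64507596e-02 -8.80133765e+01  3.60387857e-01]
scene tile 0.67 [ 0.4687  0.135  -0.779   0.7653]
scene tile 0.67 [  0.5865   0.3198 -63.9236   0.166 ]
[([0.575, 0.139, 0.177], 0.83), ([0.586, 0.042, 0.062], 0.19), ([0.571, 0.195, 0.124], 0.88)]
side tile 0.65 [ 0.4675  0.1289 -4.1016  0.907 ]
[([0.564, 0.131, 0.171], 0.52), ([0.561, 0.18, 0.116], 0.82)]
```

View pics/rel2.png

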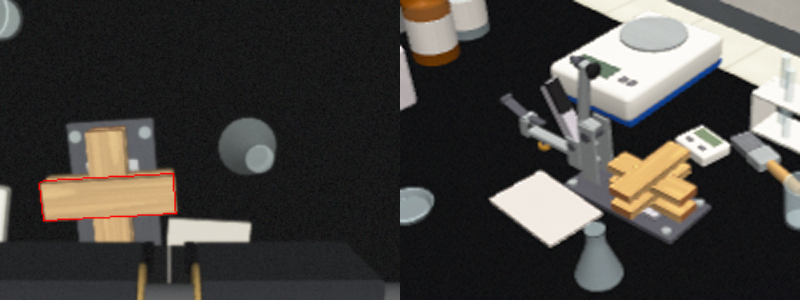

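```bash
sed -i "s/s1=st(); env.move_straight(p+\[0,0,.13\],rate=.2)/s1=st(); env.move_straight(p+[0,0,.02],rate=.04); env.move_straight(p+[0,0,.13],rate=.2)/" h.py
cat >> h.py <<'E'
def tilefit(f,c=(.468,.13)):
    m=cv2.inRange(cv2.cvtColor(f["image"],cv2.COLOR_BGR2HSV),(0,0,150),(180,60,255))
    l=cv2.connectedComponents(m)[1]; u=proj(f,[*c,.008])[0].astype(int); return fitbox(f,l==l[u[1],u[0]],(.1,.15,.008))
E
python3 - <<'E'
from h import *
env.goto((.47,.2,.34),down(98)); env.dwell(.3)
f=env.grab_frame("wrist"); print('wrist',np.round(tilefit(f),4)); f=env.grab_frame("side"); print('side',np.round(tilefit(f),4))
env.goto((.56,-.02,.40),down(92))
print('hit',pick((C[0],C[1],185.2),True,off=.056,z0=.063,deg=18,sgn=-1))
A=[]
for n in("scene","side"):
    f=env.grab_frame(n); c=proj(f,W(0,0,.08))[0].astype(int); A.append(cv2.resize(f["image"][c[1]-75:c[1]+75,c[0]-100:c[0]+100],(400,300),interpolation=cv2.INTER_CUBIC))
print('side',np.round(tilefit(f),4)); st()
cv2.imwrite("pics/lift.png",np.hstack(A))
E
```

```text
wrist [ 0.4693  0.1338 -0.8367  0.9722]
side [ 0.4679  0.1294 -2.1802  0.8781]
t93.4 [0.6381 0.0219 0.0697] F [ 0.4 -0.3  0.2] open 0.454 j6 81
t94.8 [0.6371 0.022  0.1981] F [-0.   1.2  0.3] open 0.457 j6 81
hit False
side [ 0.4679  0.1306 -2.0679  0.8762]
t94.9 [0.6369 0.0218 0.1972] F [-0.4 -0.4  0.2] open 0.452 j6 81
```

View pics/lift.png

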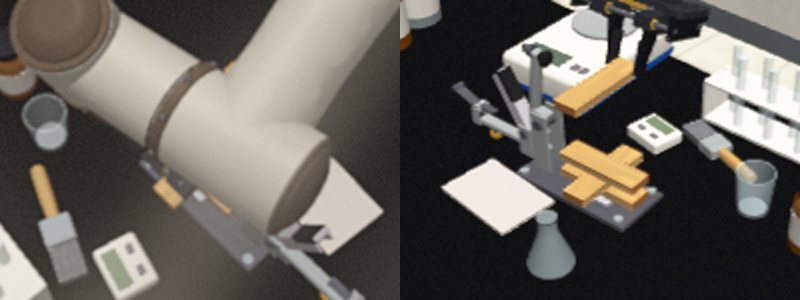

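```bash
python3 - <<'E'
from h import *
t=np.array([.4688,.1325]); a=np.radians(89.0); u=np.array([np.cos(a),np.sin(a),0]); o=tilt(u,-u,18)
p=np.array([*t,.0145])-.056*u; q=p+[-.022,-.005,0]
q1=q.copy(); q1[2]=.33; q2=q.copy(); q2[2]=.05
env.move_straight(env.read_state()['position']+[0,0,.12],rate=.2)
env.goto(q1,o); st(); env.move_straight(q2,rate=.2); env.move_straight(p+[0,0,.01],rate=.1)
print('hit',env.move_straight(p-[0,0,.0015],rate=.025,force_limit=4)); st()
env.gripper_to(.72); env.dwell(.2); env.move_straight(p+[-.0,0,.03],rate=.08); env.move_straight(q1,rate=.25)
env.goto((.47,.2,.34),down(98)); env.dwell(.3)
f=env.grab_frame("wrist"); g=f["image"].copy()
print('strip',[np.round(r,3) for r in strips(f,.008) if r[3]>.8],'tile?',np.round(tilefit(f,(.468-.035,.13)),4))
A=[cv2.resize(g[0:230,150:457],(400,300))]
f=env.grab_frame("side"); print('side strip',[np.round(r,3) for r in strips(f,.008) if r[3]>.8])
c=proj(f,W(.03,.06,.06))[0].astype(int); A.append(cv2.resize(f["image"][c[1]-75:c[1]+75,c[0]-100:c[0]+100],(400,300),interpolation=cv2.INTER_CUBIC))
cv2.imwrite("pics/fin.png",np.hstack(A)); cv2.imwrite("pics/side9.png",f["image"]); st()
E
```

```text
t97.1 [0.446  0.0715 0.3295] F [ 0.   1.1 -1.2] open 0.449 j6 -15
hit True
t99.6 [0.4677 0.0765 0.0146] F [-1.1  1.3  4.8] open 0.452 j6 6
strip [array([ 0.47 ,  0.134, 89.343,  0.926])] tile? [ 0.4694  0.134  -0.6678  0.9745]
side strip [array([ 0.467,  0.131, 88.459,  0.886])]
t103.3 [0.4702 0.199  0.3403] F [-0.6 -0.8  0.4] open 0.722 j6 -33
```

View pics/fin.png

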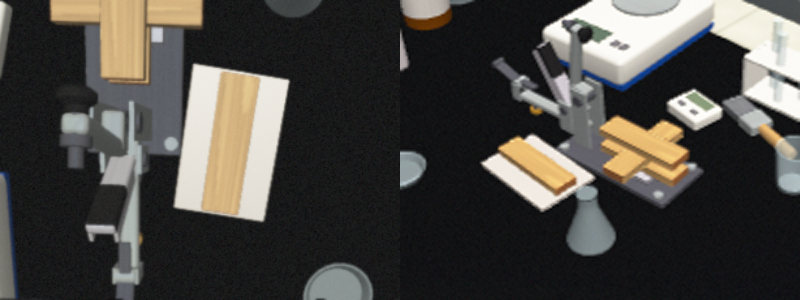

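```bash
python3 -c "
from h import *
env.close_job()"
```

```text
the job is handed in; nothing more can be done
```

The job is done and handed in. Simulated time at the last check was about 103 s of the 208 s allowed.

- **Opening and stacking:** I opened the clamp with its release lever. I then stacked the four wooden strips from the bench on the anvil, the lowest along the clamp and the rest alternating crosswise. The strips in the tray and the blue and turquoise look-alikes were left alone.
- **Locking and release:** I pressed the handle to its stop, and it stayed locked with the robot off it for over 7 s. I then freed it with the lever, and the pictures show it fully open.
- **Top strip:** I laid it on the tile. The tile had been knocked about 3 cm aside, so I measured it again first.

**Last checks:**
- **Wrist camera:** the strip is at (0.470, 0.134) at 89.3° and the tile at (0.469, 0.134), so it is centred to about 1 mm.
- **Side camera:** it put the strip about 4 mm from that, at (0.467, 0.131). Its earlier tile reading was off by a similar amount, and its fit was poorer.
- **Stack and clamp:** three strips still stand squarely stacked, and the clamp is open.
- **Other objects:** I did not measure each one again. Nothing in the last views looked disturbed, but they do not show the whole bench.

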